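# Reverse the row of coffee cups onto the serving tray

### The job

The tray will be offered to the guests from the far side, so move the four coloured coffee cups from their coasters on the walnut board into the brass tray in reverse order: the cup now nearest the robot goes into the compartment farthest from the robot, the next into the next one, and so on, one cup flat on the floor of each compartment. Set each cup down upright rather than dropping it, never lay one on its side, and leave the milk jug standing where it is.

Things in the scene. Friction and masses are not known exactly. Their poses are not given: they have to be found in the camera images.
- cup_blue: loose handleless cobalt blue porcelain coffee cup, open at the top, 58 mm high, 52 mm outside diameter from 25 mm up to the rim, narrowing to 42 mm at the foot, wall 3.5 mm, about 0.11 kg. Starts upright on the coaster of its own colour, within 4 mm of its centre. Origin: centre of the underside; z up. Its yaw means nothing.
- cup_red: loose handleless brick red porcelain coffee cup, open at the top, 58 mm high, 52 mm outside diameter from 25 mm up to the rim, narrowing to 42 mm at the foot, wall 3.5 mm, about 0.11 kg. Starts upright on the coaster of its own colour, within 4 mm of its centre. Origin: centre of the underside; z up. Its yaw means nothing.
- cup_green: loose handleless dark green porcelain coffee cup, open at the top, 58 mm high, 52 mm outside diameter from 25 mm up to the rim, narrowing to 42 mm at the foot, wall 3.5 mm, about 0.11 kg. Starts upright on the coaster of its own colour, within 4 mm of its centre. Origin: centre of the underside; z up. Its yaw means nothing.
- cup_yellow: loose handleless mustard yellow porcelain coffee cup, open at the top, 58 mm high, 52 mm outside diameter from 25 mm up to the rim, narrowing to 42 mm at the foot, wall 3.5 mm, about 0.11 kg. Starts upright on the coaster of its own colour, within 4 mm of its centre. Origin: centre of the underside; z up. Its yaw means nothing.
- coaster_blue: fixed square cobalt blue coaster, 68 x 68 x 4 mm, in a straight row with the other three, centres 76 mm apart, in shuffled colour order, on a fixed walnut board (330 x 90 x 12 mm, so coaster tops lie 16 mm above the table). Origin: centre of its underside; its x axis runs along the row, away from the robot (within 0.25 rad of world x), y across the row.
- coaster_red: fixed square brick red coaster, 68 x 68 x 4 mm, in a straight row with the other three, centres 76 mm apart, in shuffled colour order, on a fixed walnut board (330 x 90 x 12 mm, so coaster tops lie 16 mm above the table). Origin: centre of its underside; its x axis runs along the row, away from the robot (within 0.25 rad of world x), y across the row.
- coaster_green: fixed square dark green coaster, 68 x 68 x 4 mm, in a straight row with the other three, centres 76 mm apart, in shuffled colour order, on a fixed walnut board (330 x 90 x 12 mm, so coaster tops lie 16 mm above the table). Origin: centre of its underside; its x axis runs along the row, away from the robot (within 0.25 rad of world x), y across the row.
- coaster_yellow: fixed square mustard yellow coaster, 68 x 68 x 4 mm, in a straight row with the other three, centres 76 mm apart, in shuffled colour order, on a fixed walnut board (330 x 90 x 12 mm, so coaster tops lie 16 mm above the table). Origin: centre of its underside; its x axis runs along the row, away from the robot (within 0.25 rad of world x), y across the row.
- tray: fixed brass tray on the table, 310 x 81 x 14 mm, on the other side of the jug from the board; four compartments in a row along its x axis, which points away from the robot (within 0.25 rad of world x). Origin: centre of the underside. Compartment centres x = -114.4, -38.1, 38.1, 114.4 mm, y = 0; each 71 x 71 mm inside; floor 5 mm, wall tops 14 mm above the underside.
- jug: loose stainless steel milk jug, a bystander standing between board and tray: 85 mm high, 64 mm diameter at the foot, wire handle reaching 54 mm from its axis towards its own +x. Origin: centre of the underside. A white espresso cup (56 mm wide, 55 mm high) stands nearer the robot and another beyond the jug, in line with it.
Mind the look-alikes: they are no part of the job. Several things have the shape of the cup_blue; the one meant has the colours described above.

How it is judged (in metres and radians):
At the end, for the whole second after the job is handed in: Each cup rests flat in its own compartment, nearest coaster to farthest compartment and so on: foot within 13 mm of the compartment centre in x and y, underside under 9.5 mm above the tray's, tilt under 0.1 rad, released, at rest; jug upright, within 20 mm of its start (((x of each of coaster_red, coaster_green, coaster_yellow in the frame of coaster_blue above 0 m and x of cup_blue in the frame of tray between 0.101375 and 0.127375 m) or (x of coaster_blue in the frame of coaster_red above 0 m and x of each of coaster_green, coaster_yellow in the frame of coaster_blue above 0 m and x of cup_blue in the frame of tray between 0.025125 and 0.051125 m) or (x of each of coaster_red, coaster_yellow in the frame of coaster_blue above 0 m and x of coaster_blue in the frame of coaster_green above 0 m and x of cup_blue in the frame of tray between 0.025125 and 0.051125 m) or (x of each of coaster_red, coaster_green in the frame of coaster_blue above 0 m and x of coaster_blue in the frame of coaster_yellow above 0 m and x of cup_blue in the frame of tray between 0.025125 and 0.051125 m) or (x of coaster_blue in the frame of coaster_red above 0 m and x of coaster_blue in the frame of coaster_green above 0 m and x of coaster_yellow in the frame of coaster_blue above 0 m and x of cup_blue in the frame of tray between -0.051125 and -0.025125 m) or (x of coaster_blue in the frame of coaster_red above 0 m and x of coaster_green in the frame of coaster_blue above 0 m and x of coaster_blue in the frame of coaster_yellow above 0 m and x of cup_blue in the frame of tray between -0.051125 and -0.025125 m) or (x of coaster_red in the frame of coaster_blue above 0 m and x of coaster_blue in the frame of coaster_green above 0 m and x of coaster_blue in the frame of coaster_yellow above 0 m and x of cup_blue in the frame of tray between -0.051125 and -0.025125 m) or (x of coaster_blue in the frame of coaster_red above 0 m and x of coaster_blue in the frame of coaster_green above 0 m and x of coaster_blue in the frame of coaster_yellow above 0 m and x of cup_blue in the frame of tray between -0.127375 and -0.101375 m)) and y of cup_blue in the frame of tray between -0.013 and 0.013 m and z of each of cup_blue, cup_red, cup_green, cup_yellow in the frame of tray below 0.0095 m and angle between each of cup_blue, cup_red, cup_green, cup_yellow's own z axis and vertical below 0.1 rad and linear speed of each of cup_blue, cup_red, cup_green, cup_yellow below 0.02 m/s and angular speed of each of cup_blue, cup_red, cup_green, cup_yellow below 0.3 rad/s and contact force between each of cup_blue, cup_red, cup_green, cup_yellow and the fingers below 0.05 N and ((x of each of coaster_blue, coaster_green, coaster_yellow in the frame of coaster_red above 0 m and x of cup_red in the frame of tray between 0.101375 and 0.127375 m) or (x of coaster_red in the frame of coaster_blue above 0 m and x of each of coaster_green, coaster_yellow in the frame of coaster_red above 0 m and x of cup_red in the frame of tray between 0.025125 and 0.051125 m) or (x of each of coaster_blue, coaster_yellow in the frame of coaster_red above 0 m and x of coaster_red in the frame of coaster_green above 0 m and x of cup_red in the frame of tray between 0.025125 and 0.051125 m) or (x of each of coaster_blue, coaster_green in the frame of coaster_red above 0 m and x of coaster_red in the frame of coaster_yellow above 0 m and x of cup_red in the frame of tray between 0.025125 and 0.051125 m) or (x of coaster_red in the frame of coaster_blue above 0 m and x of coaster_red in the frame of coaster_green above 0 m and x of coaster_yellow in the frame of coaster_red above 0 m and x of cup_red in the frame of tray between -0.051125 and -0.025125 m) or (x of coaster_red in the frame of coaster_blue above 0 m and x of coaster_green in the frame of coaster_red above 0 m and x of coaster_red in the frame of coaster_yellow above 0 m and x of cup_red in the frame of tray between -0.051125 and -0.025125 m) or (x of coaster_blue in the frame of coaster_red above 0 m and x of coaster_red in the frame of coaster_green above 0 m and x of coaster_red in the frame of coaster_yellow above 0 m and x of cup_red in the frame of tray between -0.051125 and -0.025125 m) or (x of coaster_red in the frame of coaster_blue above 0 m and x of coaster_red in the frame of coaster_green above 0 m and x of coaster_red in the frame of coaster_yellow above 0 m and x of cup_red in the frame of tray between -0.127375 and -0.101375 m)) and y of cup_red in the frame of tray between -0.013 and 0.013 m and ((x of each of coaster_blue, coaster_red, coaster_yellow in the frame of coaster_green above 0 m and x of cup_green in the frame of tray between 0.101375 and 0.127375 m) or (x of coaster_green in the frame of coaster_blue above 0 m and x of each of coaster_red, coaster_yellow in the frame of coaster_green above 0 m and x of cup_green in the frame of tray between 0.025125 and 0.051125 m) or (x of each of coaster_blue, coaster_yellow in the frame of coaster_green above 0 m and x of coaster_green in the frame of coaster_red above 0 m and x of cup_green in the frame of tray between 0.025125 and 0.051125 m) or (x of each of coaster_blue, coaster_red in the frame of coaster_green above 0 m and x of coaster_green in the frame of coaster_yellow above 0 m and x of cup_green in the frame of tray between 0.025125 and 0.051125 m) or (x of coaster_green in the frame of coaster_blue above 0 m and x of coaster_green in the frame of coaster_red above 0 m and x of coaster_yellow in the frame of coaster_green above 0 m and x of cup_green in the frame of tray between -0.051125 and -0.025125 m) or (x of coaster_green in the frame of coaster_blue above 0 m and x of coaster_red in the frame of coaster_green above 0 m and x of coaster_green in the frame of coaster_yellow above 0 m and x of cup_green in the frame of tray between -0.051125 and -0.025125 m) or (x of coaster_blue in the frame of coaster_green above 0 m and x of coaster_green in the frame of coaster_red above 0 m and x of coaster_green in the frame of coaster_yellow above 0 m and x of cup_green in the frame of tray between -0.051125 and -0.025125 m) or (x of coaster_green in the frame of coaster_blue above 0 m and x of coaster_green in the frame of coaster_red above 0 m and x of coaster_green in the frame of coaster_yellow above 0 m and x of cup_green in the frame of tray between -0.127375 and -0.101375 m)) and y of cup_green in the frame of tray between -0.013 and 0.013 m and ((x of each of coaster_blue, coaster_red, coaster_green in the frame of coaster_yellow above 0 m and x of cup_yellow in the frame of tray between 0.101375 and 0.127375 m) or (x of coaster_yellow in the frame of coaster_blue above 0 m and x of each of coaster_red, coaster_green in the frame of coaster_yellow above 0 m and x of cup_yellow in the frame of tray between 0.025125 and 0.051125 m) or (x of each of coaster_blue, coaster_green in the frame of coaster_yellow above 0 m and x of coaster_yellow in the frame of coaster_red above 0 m and x of cup_yellow in the frame of tray between 0.025125 and 0.051125 m) or (x of each of coaster_blue, coaster_red in the frame of coaster_yellow above 0 m and x of coaster_yellow in the frame of coaster_green above 0 m and x of cup_yellow in the frame of tray between 0.025125 and 0.051125 m) or (x of coaster_yellow in the frame of coaster_blue above 0 m and x of coaster_yellow in the frame of coaster_red above 0 m and x of coaster_green in the frame of coaster_yellow above 0 m and x of cup_yellow in the frame of tray between -0.051125 and -0.025125 m) or (x of coaster_yellow in the frame of coaster_blue above 0 m and x of coaster_red in the frame of coaster_yellow above 0 m and x of coaster_yellow in the frame of coaster_green above 0 m and x of cup_yellow in the frame of tray between -0.051125 and -0.025125 m) or (x of coaster_blue in the frame of coaster_yellow above 0 m and x of coaster_yellow in the frame of coaster_red above 0 m and x of coaster_yellow in the frame of coaster_green above 0 m and x of cup_yellow in the frame of tray between -0.051125 and -0.025125 m) or (x of coaster_yellow in the frame of coaster_blue above 0 m and x of coaster_yellow in the frame of coaster_red above 0 m and x of coaster_yellow in the frame of coaster_green above 0 m and x of cup_yellow in the frame of tray between -0.127375 and -0.101375 m)) and y of cup_yellow in the frame of tray between -0.013 and 0.013 m and distance of jug from where it was at the start of the episode below 0.02 m and angle between jug's own z axis and vertical below 0.2 rad); the robot touches nothing.
It fails at once if a cup was tipped by more than 0.8 rad (angle between any of cup_blue, cup_red, cup_green, cup_yellow's own z axis and vertical above 0.8 rad).
It fails at once if a cup was let go more than 45 mm above the table (dropped, not set down) ((height (world z) of cup_blue above 0.045 m and contact force between cup_blue and the fingers below 0.001 N) or (height (world z) of cup_red above 0.045 m and contact force between cup_red and the fingers below 0.001 N) or (height (world z) of cup_green above 0.045 m and contact force between cup_green and the fingers below 0.001 N) or (height (world z) of cup_yellow above 0.045 m and contact force between cup_yellow and the fingers below 0.001 N)).
It fails at once if the milk jug was pushed away by more than 20 mm or knocked over (distance of jug from where it was at the start of the episode above 0.02 m or angle between jug's own z axis and vertical above 0.4 rad).
It also fails if it takes over 114 s, if anything falls off the work surface, if the arm or the gripper's body presses on something with over 40 N, if the wrist force passes 120 N, or if a joint passes its speed limit or range.

### The arm

A 6-joint arm with a two-finger parallel gripper is mounted at the origin on the work surface. World frame = base frame: x ahead of the robot, y to its left, z up, the work surface at z = 0. Lengths are in mm, angles in rad, forces in N, time in s.
With the tool pointing down it reaches from about 325 to 900 mm from the base axis. Payload 6.1 kg.
Tool frame: the origin (TCP) lies on the centre line of the jaws, within the pads' length; the fingertips stand 22 mm ahead of it and the grasp point (between the pads) lies 3 mm ahead of it (bot.tips_ahead is the distance from the TCP to the fingertips, in mm); z points along the fingers, y is the line along which they close (so a half turn about z gives the same grasp; the last joint's range is limited). The gripper opens to 85 mm and grips with 20 to 120 N. Pads are 22 mm wide; open, the fingers measure 114 mm over their backs; the gripper's body (76 mm by 85 mm) begins 54 mm behind the grasp point. The pads swing forward as they close: fully open they stand 13 mm farther back than shut.
Start: joints at [1.03, 0.22, 1.526, -0, 1.395, -0.126], TCP at [251.877, 571.991, 253.3] pointing down, gripper open.
Joint ranges: [-2.98, 2.98], [-0.91, 2.08], [0.09, 2.57], [-1.24, 4.39], [0.2, 2.65], [-2.68, 2.68]. Speed limits (rad/s): [2.57, 2.57, 3.01, 3.14, 3.14, 3.14].

### API

Orientations are given as a 3x3 rotation matrix whose columns are the frame's x, y, z axes.
In Python, from rig import sensors, optics, order, bot gives the robot as it stands.
- The arm moves only by the shell command python3 -m crank 'ROWS' [FORCE]. ROWS is text: rows parted by semicolons, each of 7 numbers parted by spaces: the closure, from -1 (fully open) to 1 (shut), then the shift along the world's x, y, z in m, then the turn, a rotation vector about the world's x, y, z in rad. In form: jaw x y z wx wy wz; .... A call has 1 to 12 rows; each row shifts and turns the commanded pose from where the row before left it; what a row does not reach is not made up. A row lasts 1/10 s, in which the tool goes at most 50 mm and 8.59 degrees, less where a joint would pass 70% of its speed; a pose out of reach is approached as far as the arm can. A call is refused whole if a number of a shift passes 0.05 or a number of a turn 0.15, either way. A call with a gripper value outside its range is refused whole. The fingers move at their own pace and stop on an object; FORCE is the grip in N (left out, the last holds). Time passes only in rows, so rows that do not move let the fingers close. It gives the time, the measured TCP pose, the force, the opening and the grip force at its end, in the units of the state.
- sensors.read_state(): the state, without advancing time (a new reading comes with each control period).
- optics.camera(name): name is "scene" or "top"; returns a dict with "img" (420x560x3 uint8, red, green, blue), "fx", "fy", "cx", "cy" (pixels), "k1" (the pictures are not rectified: a ray, as slopes to the right and down, at radius r is drawn at 1 + k1 r^2 times it, then the intrinsics apply), "position" and "orientation" of the camera in the world. Camera axes: x right, y up, looking along -z (the intrinsics and any distortion apply to the point x, -y, -z); pixel columns grow to the right and rows downward; lengths in mm; the calibration is good to about 2 mm. A picture is of the moment at which its call begins. There is no depth.
- order.job_done(): hands the job in; it is judged then, once.
The state is a dict: "clock": time; "q": joint angles; "joint_velocities": joint speeds; "joint_efforts": joint torques, N m; "tool_pos": TCP position; "tcp_rot": TCP orientation; "wrist_force": force on the tool from outside, world axes, zero at the start; "torque": the same for the moment, N m; "width": opening from 0.0 (shut) to 1.0 (fully open); "grip_force": force on a finger pad.
Only numpy, scipy, OpenCV 4.12 (cv2) and the standard library are available. Lean on these libraries where they do the work, as an engineer would, in place of code of your own. Each camera call takes 0.05 s, during which the arm holds its last target. There are 200 camera calls.

## Working session

There is one attempt and no reset: what is moved stays moved. The work goes in short steps, Python scripts to look and compute and a shell command to move; the robot and the scene stay as the last step left them, time stands still between calls to the robot, and variables do not carry over. Pictures are saved under pics/ and viewed, at most 14 in all, crops included, and the job is handed in when it is done.

```bash
ls; mkdir -p pics
python3 - <<'E'
from rig import sensors, optics, order, bot
import cv2,pickle
print(sensors.read_state())
d={}
for n in("scene","top"):
    c=optics.camera(n);d[n]=c
    cv2.imwrite(f"pics/{n}0.png",c["img"][:,:,::-1]);print({k:v for k,v in c.items() if k!="img"})
pickle.dump(d,open("c0.pkl","wb"))
E
```

```text
pics
{'clock': 0.0, 'q': array([ 1.02994217e+00,  2.21202158e-01,  1.52760086e+00,  6.25477140e-06,
        1.39469088e+00, -1.26103652e-01]), 'joint_velocities': array([-1.91366342e-03,  1.75881480e-03, -1.98801249e-03,  6.91376355e-04,
        7.06097237e-06, -8.15877184e-04]), 'joint_efforts': array([-8.16027550e-04, -4.96901715e+01, -3.89389408e+01, -4.20802944e-04,
        1.13229366e-02, -2.26930086e-05]), 'tool_pos': array([251.56785474, 571.53106622, 252.21946723]), 'tcp_rot': array([[-9.15216321e-01,  4.02961681e-01, -9.84172297e-04],
       [ 4.02962809e-01,  9.15214908e-01, -1.62671188e-03],
       [ 2.45226602e-04, -1.88537810e-03, -9.99998193e-01]]), 'wrist_force': array([1.55351643, 0.13846381, 1.40874602]), 'torque': array([0.02752923, 0.03633913, 0.0072368 ]), 'grip_force': 0.0, 'width': 1.002720403939045}
{'fx': 433.99428297571444, 'fy': 433.99428297571444, 'cx': 278.342590147445, 'cy': 204.78736371905597, 'k1': -0.08005556982782641, 'position': array([1191.58723333,   76.27445821,  481.05749321]), 'orientation': array([[-0.19974862, -0.52709859,  0.8259949 ],
       [ 0.97979041, -0.09837282,  0.17416525],
       [-0.01054681,  0.84409115,  0.53609598]])}
{'fx': 519.4116531076423, 'fy': 519.4116531076423, 'cx': 280.9509377085856, 'cy': 217.73709665391712, 'k1': -0.13480407634820302, 'position': array([ 397.13404244,  -65.22070708, 1087.57886445]), 'orientation': array([[ 0.01600623,  0.99052825, -0.13637296],
       [-0.99985495,  0.01665028,  0.00358332],
       [ 0.00582003,  0.13629582,  0.99065109]])}
```

View pics/top0.png

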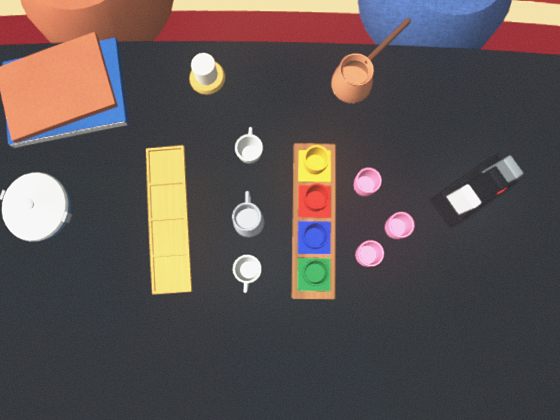

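View pics/scene0.png

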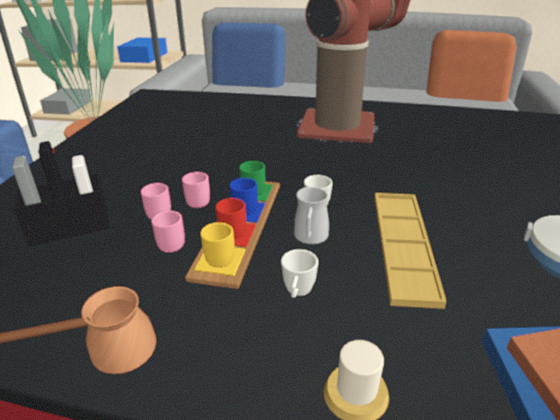

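Top view: robot at the bottom, up is +x. Candidates for the wanted cups:
- Wanted, near to far: green (315,272), blue (314,237), red (316,199), yellow (316,161).
- Look-alikes: pink cups (367,181), (399,225), (370,253) and white cups (249,148), (247,268).
- Jug at (247,220), tray at (168,220).

By the description I choose the four coloured cups on the coasters.

```bash
cat > h.py <<'E'
import numpy as np,cv2
def ray(c,uv):
    K=np.array([[c["fx"],0,c["cx"]],[0,c["fy"],c["cy"]],[0,0,1.]])
    p=cv2.undistortPoints(np.array(uv,float).reshape(-1,1,2),K,np.array([c["k1"],0,0,0.]))[:,0]
    return np.c_[p[:,0],-p[:,1],-np.ones(len(p))]@c["orientation"].T
def onplane(c,uv,z):
    d=ray(c,uv);o=c["position"];return o+d*((z-o[2])/d[:,2])[:,None]
def mask(img,h0,h1,s=120,v=60):
    H=cv2.cvtColor(img,cv2.COLOR_RGB2HSV);return cv2.inRange(H,(h0,s,v),(h1,255,255))
def biggest(m):
    cs,_=cv2.findContours(m,cv2.RETR_EXTERNAL,cv2.CHAIN_APPROX_NONE);return max(cs,key=cv2.contourArea)
E
python3 - <<'E'
import pickle;from h import *
c=pickle.load(open("c0.pkl","rb"))["top"];im=c["img"]
def rect(name,m,z):
    k=biggest(m);p=onplane(c,k[:,0,:],z)[:,:2].astype(np.float32)
    r=cv2.minAreaRect(p);print(name,np.round(r[0],1),np.round(r[1],1),round(r[2],2));return r
t=np.zeros(im.shape[:2],np.uint8);t[140:300,140:200]=255
rect("tray",mask(im,10,40,80)&t,14)
b=np.zeros_like(t);b[138:305,285:342]=255
rect("board",cv2.inRange(cv2.cvtColor(im,cv2.COLOR_RGB2HSV),(0,70,45),(180,255,255))&b,14)
H=cv2.cvtColor(im,cv2.COLOR_RGB2HSV)
for n,u,v in(("green",315,272),("blue",314,237),("red",316,199),("yellow",316,161)):
    x0,y0=u-22,v-24
    g=cv2.resize(im[y0:y0+48,x0:x0+44],None,fx=6,fy=6,interpolation=cv2.INTER_CUBIC)
    # grayscale by max channel
    q=g.max(2)
    cc=cv2.HoughCircles(q,cv2.HOUGH_GRADIENT,1,30,param1=60,param2=18,minRadius=60,maxRadius=90)
    if cc is not None:
        for a in cc[0][:3]:
            uv=[(a[0]+.5)/6-.5+x0,(a[1]+.5)/6-.5+y0];print(n,np.round(uv,1),"r px",a[2]/6,np.round(onplane(c,[uv],74)[0],1))
    j=im[y0:y0+48,x0:x0+44]
for n,uv,z in(("jug",(247,219),85),("w1",(249,148),55),("w2",(247,268),55),("p1",(367,181),58),("p2",(370,253),58)):print(n,np.round(onplane(c,[uv],z)[0]))
cv2.imwrite("pics/crop.png",cv2.resize(im[130:310,280:420],None,fx=3.3,fy=3.3,interpolation=cv2.INTER_CUBIC)[:,:,::-1])
E
```

```text
tray [540.4 168.7] [313.5  86. ] 5.37
board [ 542.9 -137.7] [ 92.9 330.6] 89.97
green [315.7 271.8] r px 11.716667 [ 431.5 -138.2   74. ]
blue [314.8 234.8] r px 13.766666 [ 503.9 -135.9   74. ]
red [316.7 196.5] r px 11.816667 [ 580.4 -139.    74. ]
yellow [317.2 158.8] r px 12.2 [ 657.2 -139.6   74. ]
jug [532.  -3.  85.]
w1 [682.  -1.  55.]
w2 [438.  -3.  55.]
p1 [ 617. -243.   58.]
p2 [ 471. -248.   58.]
```

View pics/crop.png

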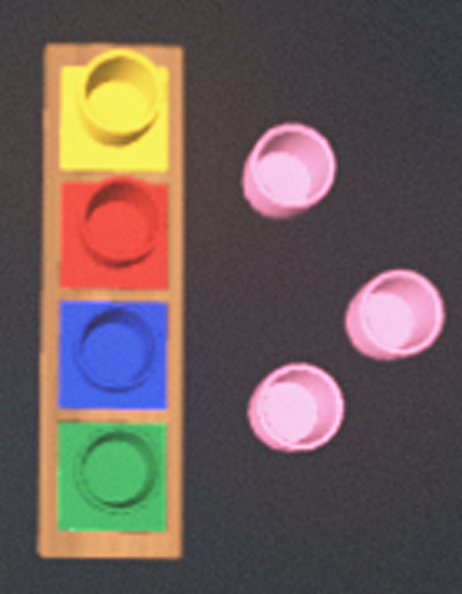

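The crop confirms the choice: yellow, red, blue and green cups on matching coasters, with the pink cups off to the right. The sizes agree with the given ones (board 331x93, tray 313x86, cup spacing about 76). The order is green→far (654,180), blue→(578,173), red→(502,166), yellow→near (426,159). Now moving above green.

```bash
python3 -m crank '-1 .01 -.04 0 0 0 .023;-1 .01 -.04 0 0 0 .023;-1 .01 -.04 0 0 0 .023;-1 .01 -.04 0 0 0 .023;-1 .01 -.04 0 0 0 .023;-1 .01 -.04 0 0 0 .023;-1 .01 -.04 0 0 0 .023;-1 .01 -.04 0 0 0 .023;-1 .01 -.04 0 0 0 .023' 40
python3 -m crank '-1 .01 -.04 0 0 0 .023;-1 .01 -.04 0 0 0 .023;-1 .01 -.04 0 0 0 .023;-1 .01 -.04 0 0 0 .023;-1 .01 -.04 0 0 0 .023;-1 .01 -.04 0 0 0 .023;-1 .01 -.04 0 0 0 .023;-1 .01 -.03 0 0 0 .023;-1 0 0 0 0 0 0;-1 0 0 0 0 0 0'
```

```text
clock: 1.0
tool_pos: [341.7, 210.4, 253.0]
tcp_rot: [[-0.979, 0.205, -0.0], [0.205, 0.979, -0.0], [0.0, -0.0, -1.0]]
wrist_force: [0.9, -0.8, 0.7]
width: 0.999
grip_force: 0.0
clock: 2.0
tool_pos: [421.5, -98.2, 252.7]
tcp_rot: [[-1.0, 0.026, -0.001], [0.026, 1.0, 0.001], [0.001, 0.001, -1.0]]
wrist_force: [-0.9, 0.6, 0.1]
width: 1.0
grip_force: 0.0
```

```bash
python3 -m crank '-1 .01 -.04 0 0 0 .025;-1 0 0 -.04 0 0 0;-1 0 0 -.04 0 0 0;-1 0 0 -.03 0 0 0;-1 0 0 0 0 0 0;-1 0 0 0 0 0 0'
python3 - <<'E'
from rig import optics;import cv2
cv2.imwrite("pics/s1.png",optics.camera("scene")["img"][100:300,150:350,::-1].repeat(3,0).repeat(3,1))
E
```

```text
clock: 2.6
tool_pos: [431.8, -136.9, 143.7]
tcp_rot: [[-1.0, -0.003, -0.001], [-0.003, 1.0, 0.001], [0.001, 0.001, -1.0]]
wrist_force: [0.4, -0.6, 0.7]
width: 0.999
grip_force: 0.0
```

View pics/s1.png

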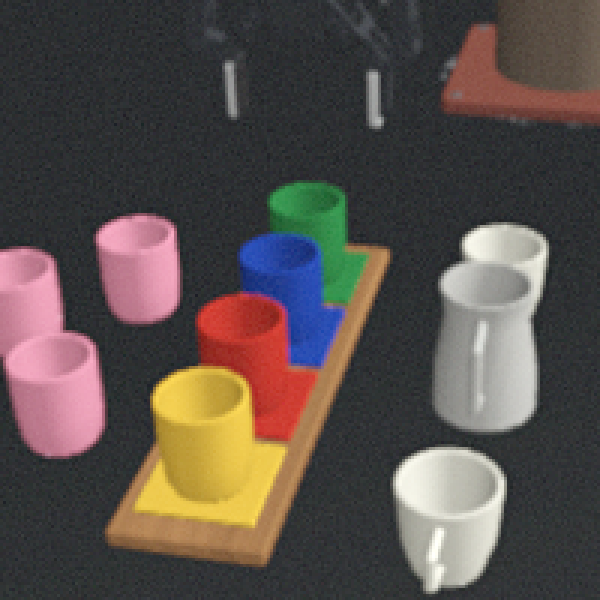

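The fingers straddle the green cup, midpoint about 303 against the cup at 308 in the crop. Descend and grip.

```bash
python3 -m crank '-1 0 -.001 -.04 0 0 0;-1 0 0 -.035 0 0 0;-1 0 0 -.01 0 0 0;-1 0 0 0 0 0 0;1 0 0 0 0 0 0;1 0 0 0 0 0 0;1 0 0 0 0 0 0;1 0 0 0 0 0 0;1 0 0 0 0 0 0;1 0 0 0 0 0 0' 40; python3 -m crank '1 0 0 0 0 0 0;1 0 0 .01 0 0 0;1 0 0 .02 0 0 0;1 0 0 0 0 0 0'
```

```text
clock: 3.65
tool_pos: [433.6, -139.8, 60.5]
tcp_rot: [[-1.0, -0.001, 0.004], [-0.001, 1.0, -0.002], [-0.004, -0.002, -1.0]]
wrist_force: [-0.8, 1.2, 6.7]
width: 0.59
grip_force: 42.4
clock: 4.05
tool_pos: [433.9, -140.0, 91.3]
tcp_rot: [[-1.0, -0.001, 0.005], [-0.001, 1.0, -0.003], [-0.005, -0.003, -1.0]]
wrist_force: [0.4, 0.5, -1.3]
width: 0.59
grip_force: 41.9
```

```bash
python3 -m crank '1 0 0 .045 0 0 0;1 0 0 .045 0 0 0;1 .012 .018 0 0 0 0;1 .024 .035 0 0 0 0;1 .024 .035 0 0 0 0;1 .024 .035 0 0 0 0;1 .024 .035 0 0 0 0;1 .024 .035 0 0 0 0;1 .024 .035 0 0 0 0;1 .024 .035 0 0 0 0;1 .024 .035 0 0 0 0;1 .012 .017 0 0 0 0'; python3 -m crank '1 .005 .005 0 0 0 0;1 0 0 -.04 0 0 0;1 0 0 -.03 0 0 0;1 0 0 0 0 0 0;1 0 0 0 0 0 0;1 0 0 0 0 0 0'
python3 - <<'E'
from rig import optics;import cv2,pickle
c=optics.camera("scene");cv2.imwrite("pics/s2.png",c["img"][120:320,340:540,::-1].repeat(3,0).repeat(3,1))
E
```

```text
clock: 5.25
tool_pos: [648.8, 179.1, 177.4]
tcp_rot: [[-1.0, -0.003, 0.0], [-0.003, 1.0, 0.001], [-0.0, 0.001, -1.0]]
wrist_force: [-0.2, -1.0, -1.8]
width: 0.59
grip_force: 42.6
clock: 5.85
tool_pos: [654.3, 180.7, 110.7]
tcp_rot: [[-1.0, -0.001, 0.003], [-0.001, 1.0, 0.0], [-0.003, 0.0, -1.0]]
wrist_force: [0.1, -0.3, -0.7]
width: 0.585
grip_force: 42.5
```

View pics/s2.png

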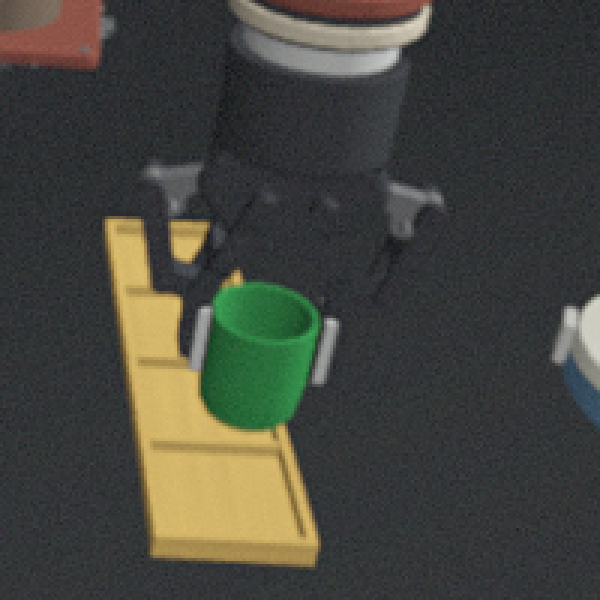

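```bash
python3 -m crank '1 0 0 -.03 0 0 0;1 0 0 -.02 0 0 0;1 0 0 -.006 0 0 0;1 0 0 -.003 0 0 0;1 0 0 0 0 0 0;1 0 0 0 0 0 0';python3 -m crank '1 0 0 -.002 0 0 0;1 0 0 0 0 0 0'
python3 - <<'E'
from rig import optics;import cv2,pickle
c=optics.camera("scene");cv2.imwrite("pics/s3.png",c["img"][120:320,340:540,::-1].repeat(3,0).repeat(3,1))
E
```

```text
clock: 6.5
tool_pos: [654.1, 181.2, 51.2]
tcp_rot: [[-1.0, -0.001, 0.003], [-0.001, 1.0, 0.0], [-0.003, 0.0, -1.0]]
wrist_force: [0.2, 0.1, -1.0]
width: 0.586
grip_force: 42.6
clock: 6.7
tool_pos: [654.3, 181.3, 49.6]
tcp_rot: [[-1.0, -0.001, 0.003], [-0.001, 1.0, 0.0], [-0.003, 0.0, -1.0]]
wrist_force: [-1.1, -0.5, 5.4]
width: 0.586
grip_force: 43.2
```

View pics/s3.png

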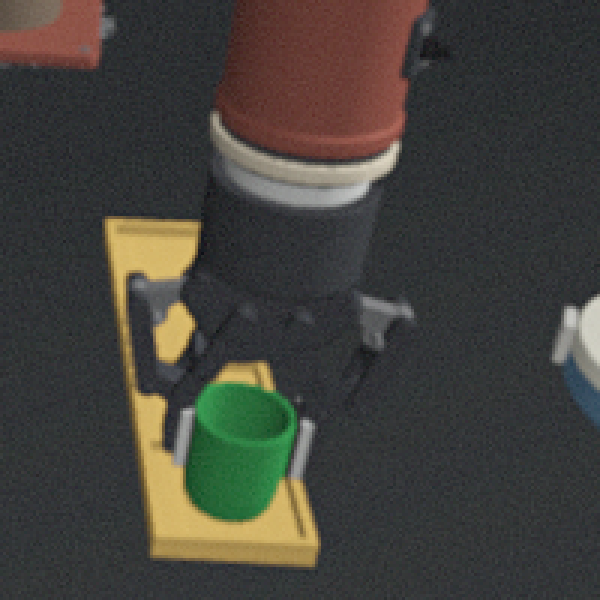

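Contact at the expected height (5.4 N), cup centred in the far compartment. Release, rise and go above blue.

```bash
python3 -m crank '-1 0 0 0 0 0 0;-1 0 0 0 0 0 0;-1 0 0 0 0 0 0;-1 0 0 0 0 0 0;-1 0 0 0 0 0 0;-1 0 0 .02 0 0 0;-1 0 0 .045 0 0 0;-1 0 0 .045 0 0 0;-1 0 0 .03 0 0 0'; python3 -m crank '-1 -.015 -.032 0 0 0 0;-1 -.015 -.032 0 0 0 0;-1 -.015 -.032 0 0 0 0;-1 -.015 -.032 0 0 0 0;-1 -.015 -.032 0 0 0 0;-1 -.015 -.032 0 0 0 0;-1 -.015 -.032 0 0 0 0;-1 -.015 -.032 0 0 0 0;-1 -.015 -.032 0 0 0 0;-1 -.015 -.030 0 0 0 0;-1 0 0 0 0 0 0;-1 0 0 0 0 0 0'
python3 - <<'E'
from rig import optics;import cv2,pickle
c=optics.camera("scene");cv2.imwrite("pics/s4.png",c["img"][:,:,::-1])
E
```

```text
clock: 7.65
tool_pos: [654.1, 181.2, 191.1]
tcp_rot: [[-1.0, -0.001, 0.004], [-0.001, 1.0, 0.001], [-0.004, 0.001, -1.0]]
wrist_force: [0.0, 0.2, 0.4]
width: 1.003
grip_force: 0.0
clock: 8.85
tool_pos: [502.7, -137.5, 187.4]
tcp_rot: [[-1.0, 0.001, 0.0], [0.001, 1.0, 0.0], [-0.0, 0.0, -1.0]]
wrist_force: [0.1, 1.3, -1.0]
width: 1.001
grip_force: 0.0
```

View pics/s4.png

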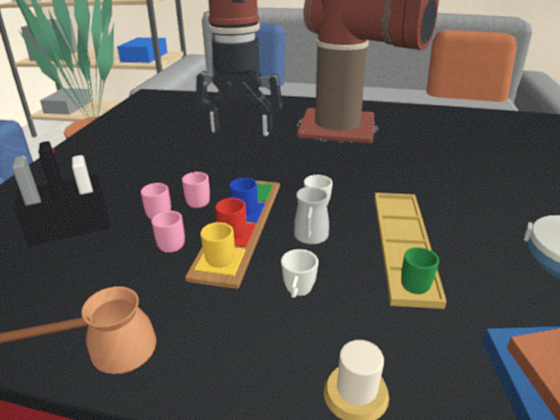

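Green stands upright in the far compartment (419,270). Next: blue.

```bash
python3 -m crank '-1 .001 0 -.045 0 0 0;-1 0 0 -.04 0 0 0;-1 0 0 -.033 0 0 0;-1 0 0 -.01 0 0 0;-1 0 0 0 0 0 0;1 0 0 0 0 0 0;1 0 0 0 0 0 0;1 0 0 0 0 0 0;1 0 0 0 0 0 0;1 0 0 0 0 0 0;1 0 0 0 0 0 0;1 0 0 0 0 0 0'; python3 -m crank '1 0 0 .01 0 0 0;1 0 0 .02 0 0 0;1 0 0 .045 0 0 0;1 0 0 .045 0 0 0;1 0 0 0 0 0 0'
```

```text
clock: 10.1
tool_pos: [505.7, -137.6, 61.7]
tcp_rot: [[-1.0, -0.001, 0.004], [-0.001, 1.0, -0.001], [-0.004, -0.001, -1.0]]
wrist_force: [-0.2, 0.3, 6.0]
width: 0.598
grip_force: 41.5
clock: 10.6
tool_pos: [508.1, -138.9, 187.8]
tcp_rot: [[-1.0, -0.001, 0.013], [-0.001, 1.0, -0.006], [-0.013, -0.006, -1.0]]
wrist_force: [0.4, 0.5, -0.6]
width: 0.6
grip_force: 42.2
```

```bash
python3 -m crank '1 .004 .018 0 0 0 0;1 .008 .035 0 0 0 0;1 .008 .035 0 0 0 0;1 .008 .035 0 0 0 0;1 .008 .035 0 0 0 0;1 .008 .035 0 0 0 0;1 .008 .035 0 0 0 0;1 .008 .035 0 0 0 0;1 .008 .035 0 0 0 0;1 .004 .013 0 0 0 0;1 0 0 0 0 0 0;1 0 0 0 0 0 0'; python3 -m crank '1 0 0 -.045 0 0 0;1 0 0 -.035 0 0 0;1 0 0 -.01 0 0 0;1 0 0 0 0 0 0;1 0 0 0 0 0 0'
```

```text
clock: 11.8
tool_pos: [575.6, 173.3, 179.1]
tcp_rot: [[-1.0, -0.002, -0.001], [-0.002, 1.0, -0.001], [0.001, -0.001, -1.0]]
wrist_force: [-0.2, 0.6, -1.4]
width: 0.597
grip_force: 42.3
clock: 12.3
tool_pos: [577.1, 173.4, 91.0]
tcp_rot: [[-1.0, -0.0, 0.002], [-0.0, 1.0, 0.0], [-0.002, 0.0, -1.0]]
wrist_force: [0.6, -0.4, -0.8]
width: 0.601
grip_force: 42.3
```

Contact is expected at a TCP height of about 50.5.

```bash
python3 -m crank '1 .001 0 -.025 0 0 0;1 0 0 -.01 0 0 0;1 0 0 -.004 0 0 0;1 0 0 0 0 0 0;1 0 0 0 0 0 0';python3 -m crank '1 0 0 -.002 0 0 0;1 0 0 0 0 0 0'
```

```text
clock: 12.8
tool_pos: [577.7, 174.2, 51.5]
tcp_rot: [[-1.0, -0.001, 0.002], [-0.001, 1.0, 0.0], [-0.002, 0.0, -1.0]]
wrist_force: [0.7, 0.5, -1.4]
width: 0.596
grip_force: 42.3
clock: 13.0
tool_pos: [577.9, 174.2, 50.8]
tcp_rot: [[-1.0, -0.001, 0.002], [-0.001, 1.0, 0.0], [-0.002, 0.0, -1.0]]
wrist_force: [-5.5, -1.5, 11.8]
width: 0.604
grip_force: 43.3
```

```bash
python3 -m crank '-1 0 0 0 0 0 0;-1 0 0 0 0 0 0;-1 0 0 0 0 0 0;-1 0 0 0 0 0 0;-1 0 0 0 0 0 0;-1 0 0 .02 0 0 0;-1 0 0 .045 0 0 0;-1 0 0 .045 0 0 0;-1 0 0 .03 0 0 0'; python3 -m crank '-1 .002 -.032 0 0 0 0;-1 0 -.035 0 0 0 0;-1 0 -.035 0 0 0 0;-1 0 -.035 0 0 0 0;-1 0 -.035 0 0 0 0;-1 0 -.035 0 0 0 0;-1 0 -.035 0 0 0 0;-1 0 -.035 0 0 0 0;-1 0 -.035 0 0 0 0;-1 0 0 0 0 0 0;-1 0 0 0 0 0 0'
python3 - <<'E'
from rig import optics;import cv2,pickle
c=optics.camera("scene");cv2.imwrite("pics/s5.png",c["img"][:,:,::-1])
E
```

```text
clock: 13.9
tool_pos: [578.0, 174.2, 191.8]
tcp_rot: [[-1.0, -0.001, 0.004], [-0.001, 1.0, 0.001], [-0.004, 0.001, -1.0]]
wrist_force: [1.4, -0.2, 0.0]
width: 0.999
grip_force: 0.0
clock: 15.0
tool_pos: [578.6, -138.6, 188.0]
tcp_rot: [[-1.0, 0.001, -0.0], [0.001, 1.0, 0.001], [0.0, 0.001, -1.0]]
wrist_force: [-0.8, 0.9, -0.4]
width: 1.002
grip_force: 0.0
```

View pics/s5.png

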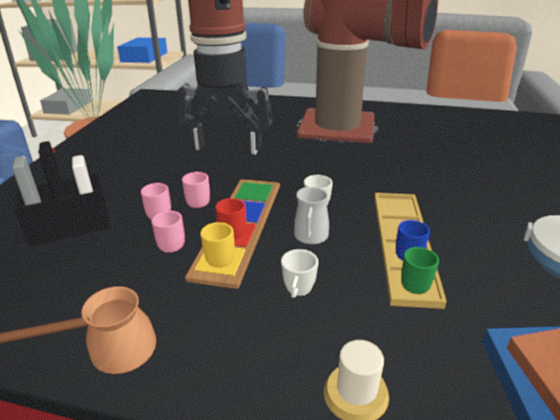

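Blue stands upright beside green (412,241). Next: red.

```bash
python3 -m crank '-1 .001 0 -.045 0 0 0;-1 0 0 -.04 0 0 0;-1 0 0 -.033 0 0 0;-1 0 0 -.01 0 0 0;-1 0 0 0 0 0 0;1 0 0 0 0 0 0;1 0 0 0 0 0 0;1 0 0 0 0 0 0;1 0 0 0 0 0 0;1 0 0 0 0 0 0;1 0 0 0 0 0 0;1 0 0 0 0 0 0'; python3 -m crank '1 0 0 .01 0 0 0;1 0 0 .02 0 0 0;1 0 0 .045 0 0 0;1 0 0 .045 0 0 0;1 0 0 0 0 0 0'
```

```text
clock: 16.25
tool_pos: [581.8, -138.6, 63.1]
tcp_rot: [[-1.0, -0.001, 0.005], [-0.001, 1.0, -0.001], [-0.005, -0.001, -1.0]]
wrist_force: [-0.2, 0.3, 7.7]
width: 0.603
grip_force: 42.3
clock: 16.75
tool_pos: [584.3, -139.7, 189.6]
tcp_rot: [[-1.0, -0.001, 0.013], [-0.001, 1.0, -0.005], [-0.013, -0.005, -1.0]]
wrist_force: [1.3, -0.6, -0.4]
width: 0.61
grip_force: 42.2
```

```bash
python3 -m crank '1 -.004 .018 0 0 0 0;1 -.009 .034 0 0 0 0;1 -.009 .034 0 0 0 0;1 -.009 .034 0 0 0 0;1 -.009 .034 0 0 0 0;1 -.009 .034 0 0 0 0;1 -.009 .034 0 0 0 0;1 -.009 .034 0 0 0 0;1 -.009 .034 0 0 0 0;1 -.003 .014 0 0 0 0;1 0 0 0 0 0 0;1 0 0 0 0 0 0'; python3 -m crank '1 0 0 -.045 0 0 0;1 0 0 -.035 0 0 0;1 0 0 -.01 0 0 0;1 0 0 0 0 0 0;1 0 0 0 0 0 0'
```

```text
clock: 17.95
tool_pos: [500.3, 165.8, 179.6]
tcp_rot: [[-1.0, -0.002, -0.001], [-0.002, 1.0, -0.001], [0.001, -0.001, -1.0]]
wrist_force: [0.0, -0.1, -1.7]
width: 0.606
grip_force: 42.2
clock: 18.45
tool_pos: [502.1, 165.5, 91.7]
tcp_rot: [[-1.0, -0.0, 0.002], [-0.0, 1.0, 0.0], [-0.002, 0.0, -1.0]]
wrist_force: [0.8, -0.1, -0.7]
width: 0.601
grip_force: 42.3
```

```bash
python3 -m crank '1 0 0 -.025 0 0 0;1 0 0 -.01 0 0 0;1 0 0 -.003 0 0 0;1 0 0 0 0 0 0;1 0 0 0 0 0 0';python3 -m crank '1 0 0 -.002 0 0 0;1 0 0 0 0 0 0'
```

```text
clock: 18.95
tool_pos: [501.7, 166.1, 53.4]
tcp_rot: [[-1.0, -0.001, 0.002], [-0.001, 1.0, 0.0], [-0.002, 0.0, -1.0]]
wrist_force: [0.1, -0.0, -1.8]
width: 0.605
grip_force: 42.3
clock: 19.15
tool_pos: [502.0, 166.2, 52.1]
tcp_rot: [[-1.0, -0.001, 0.002], [-0.001, 1.0, 0.0], [-0.002, 0.0, -1.0]]
wrist_force: [-3.3, 1.1, 7.3]
width: 0.605
grip_force: 43.0
```

Contact as expected. Release and go above yellow (657,-139): dx +155, dy -305.

```bash
python3 -m crank '-1 0 0 0 0 0 0;-1 0 0 0 0 0 0;-1 0 0 0 0 0 0;-1 0 0 0 0 0 0;-1 0 0 0 0 0 0;-1 0 0 .02 0 0 0;-1 0 0 .045 0 0 0;-1 0 0 .045 0 0 0;-1 0 0 .03 0 0 0'; python3 -m crank '-1 .015 -.03 0 0 0 0;-1 .015 -.03 0 0 0 0;-1 .015 -.03 0 0 0 0;-1 .015 -.03 0 0 0 0;-1 .015 -.03 0 0 0 0;-1 .015 -.03 0 0 0 0;-1 .015 -.03 0 0 0 0;-1 .015 -.03 0 0 0 0;-1 .015 -.03 0 0 0 0;-1 .018 -.035 0 0 0 0;-1 0 0 0 0 0 0;-1 0 0 0 0 0 0'
python3 - <<'E'
from rig import optics;import cv2,pickle
c=optics.camera("scene");cv2.imwrite("pics/s6.png",c["img"][:,:,::-1])
E
```

```text
clock: 20.05
tool_pos: [501.9, 166.2, 193.6]
tcp_rot: [[-1.0, -0.001, 0.003], [-0.001, 1.0, 0.001], [-0.003, 0.001, -1.0]]
wrist_force: [1.9, 0.3, -0.3]
width: 1.002
grip_force: 0.0
clock: 21.25
tool_pos: [653.6, -139.7, 189.5]
tcp_rot: [[-1.0, 0.001, -0.001], [0.001, 1.0, 0.001], [0.001, 0.001, -1.0]]
wrist_force: [-0.3, -1.2, -0.1]
width: 1.0
grip_force: 0.0
```

View pics/s6.png

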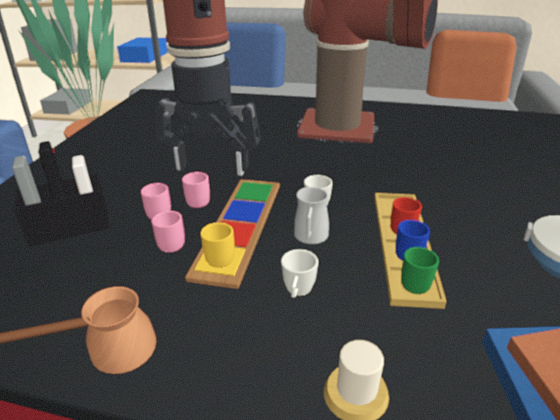

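Red is placed upright (405,214). Last: yellow.

```bash
python3 -m crank '-1 .002 0 -.045 0 0 0;-1 0 0 -.04 0 0 0;-1 0 0 -.035 0 0 0;-1 0 0 -.01 0 0 0;-1 0 0 0 0 0 0;1 0 0 0 0 0 0;1 0 0 0 0 0 0;1 0 0 0 0 0 0;1 0 0 0 0 0 0;1 0 0 0 0 0 0;1 0 0 0 0 0 0;1 0 0 0 0 0 0'; python3 -m crank '1 0 0 .01 0 0 0;1 0 0 .02 0 0 0;1 0 0 .045 0 0 0;1 0 0 .045 0 0 0;1 0 0 0 0 0 0'
```

```text
clock: 22.5
tool_pos: [658.0, -139.6, 63.7]
tcp_rot: [[-1.0, -0.001, 0.005], [-0.001, 1.0, -0.001], [-0.005, -0.001, -1.0]]
wrist_force: [-0.0, 1.8, 6.7]
width: 0.605
grip_force: 42.4
clock: 23.0
tool_pos: [660.4, -140.5, 190.5]
tcp_rot: [[-1.0, -0.001, 0.014], [-0.001, 1.0, -0.005], [-0.014, -0.005, -1.0]]
wrist_force: [1.0, -0.6, 0.6]
width: 0.608
grip_force: 42.2
```

```bash
python3 -m crank '1 -.012 .016 0 0 0 0;1 -.024 .031 0 0 0 0;1 -.024 .031 0 0 0 0;1 -.024 .031 0 0 0 0;1 -.024 .031 0 0 0 0;1 -.024 .031 0 0 0 0;1 -.024 .031 0 0 0 0;1 -.024 .031 0 0 0 0;1 -.024 .031 0 0 0 0;1 -.024 .031 0 0 0 0;1 -.003 .003 0 0 0 0;1 0 0 0 0 0 0'; python3 -m crank '1 0 0 -.045 0 0 0;1 0 0 -.035 0 0 0;1 0 0 -.01 0 0 0;1 0 0 0 0 0 0;1 0 0 0 0 0 0'
```

```text
clock: 24.2
tool_pos: [424.5, 159.6, 180.8]
tcp_rot: [[-1.0, -0.004, 0.001], [-0.004, 1.0, -0.0], [-0.001, -0.0, -1.0]]
wrist_force: [0.7, -0.4, -0.9]
width: 0.607
grip_force: 42.2
clock: 24.7
tool_pos: [426.4, 158.7, 91.7]
tcp_rot: [[-1.0, -0.0, 0.002], [-0.0, 1.0, 0.0], [-0.002, 0.0, -1.0]]
wrist_force: [0.7, 0.9, -1.1]
width: 0.61
grip_force: 42.3
```

```bash
python3 -m crank '1 0 0 -.025 0 0 0;1 0 0 -.01 0 0 0;1 0 0 -.002 0 0 0;1 0 0 0 0 0 0;1 0 0 0 0 0 0';python3 -m crank '1 0 0 -.002 0 0 0;1 0 0 0 0 0 0'
```

```text
clock: 25.2
tool_pos: [425.7, 159.2, 54.4]
tcp_rot: [[-1.0, -0.001, 0.002], [-0.001, 1.0, 0.0], [-0.002, 0.0, -1.0]]
wrist_force: [0.4, -0.7, -0.7]
width: 0.606
grip_force: 42.3
clock: 25.4
tool_pos: [425.9, 159.3, 52.6]
tcp_rot: [[-1.0, -0.001, 0.002], [-0.001, 1.0, 0.0], [-0.002, 0.0, -1.0]]
wrist_force: [-1.7, -0.3, 5.5]
width: 0.604
grip_force: 42.8
```

Contact. Release, retreat up and clear of the tray, then check from above.

```bash
python3 -m crank '-1 0 0 0 0 0 0;-1 0 0 0 0 0 0;-1 0 0 0 0 0 0;-1 0 0 0 0 0 0;-1 0 0 0 0 0 0;-1 0 0 .02 0 0 0;-1 0 0 .045 0 0 0;-1 0 0 .045 0 0 0;-1 0 0 .045 0 0 0;-1 0 0 .045 0 0 0'; python3 -m crank '-1 -.005 .04 0 0 0 0;-1 -.005 .04 0 0 0 0;-1 -.005 .04 0 0 0 0;-1 -.005 .04 0 0 0 0;-1 -.005 .04 0 0 0 0;-1 -.005 .04 0 0 0 0;-1 -.005 .04 0 0 0 0;-1 -.005 .04 0 0 0 0;-1 -.005 .04 0 0 0 0;-1 0 0 0 0 0 0;-1 0 0 0 0 0 0'
python3 - <<'E'
from rig import optics;from h import *
c=optics.camera("top");im=c["img"];cv2.imwrite("pics/t7.png",im[:,:,::-1])
C=np.array([540.4,169.5]);a=.0937;R=np.array([[np.cos(a),np.sin(a)],[-np.sin(a),np.cos(a)]])
roi=np.zeros(im.shape[:2],np.uint8);roi[130:305,140:200]=255
for n,h0,h1 in(("green",50,85),("blue",100,130),("red",0,8)):
    k=biggest(mask(im,h0,h1,90,25)&roi);(u,v),r=cv2.minEnclosingCircle(k)
    M=cv2.moments(k);uv=(M["m10"]/M["m00"],M["m01"]/M["m00"])
    print(n,np.round(uv,1),round(r,1),np.round(R@(onplane(c,[uv],50)[0,:2]-C),1))
g=np.array([[1,0],[0,1]]);s=optics.camera("scene");cv2.imwrite("pics/s7.png",s["img"][170:320,280:480,::-1].repeat(4,0).repeat(4,1))
cv2.imwrite("pics/t7.png",cv2.resize(im[130:310,130:280],None,fx=3.3,fy=3.3,interpolation=cv2.INTER_CUBIC)[:,:,::-1])
E
```

```text
clock: 26.4
tool_pos: [424.5, 158.9, 253.1]
tcp_rot: [[-1.0, -0.001, -0.0], [-0.001, 1.0, 0.0], [0.0, 0.0, -1.0]]
wrist_force: [0.8, 0.4, -0.1]
width: 1.003
grip_force: 0.0
clock: 27.5
tool_pos: [379.2, 519.4, 250.3]
tcp_rot: [[-1.0, -0.003, -0.001], [-0.003, 1.0, -0.001], [0.001, -0.001, -1.0]]
wrist_force: [0.4, -0.8, 0.5]
width: 0.997
grip_force: 0.0
green [160.6 162.1] 14.3 [111.9   1.1]
blue [162.1 197.8] 14.3 [36.8  1.2]
red [164.1 234. ] 14.2 [-37.7   0.5]
```

View pics/t7.png

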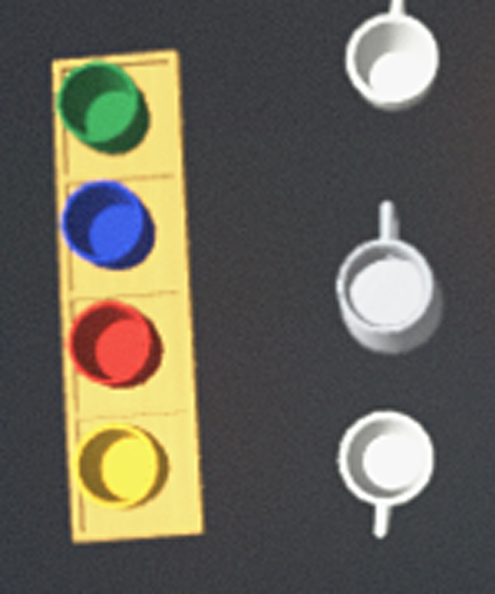

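View pics/s7.png

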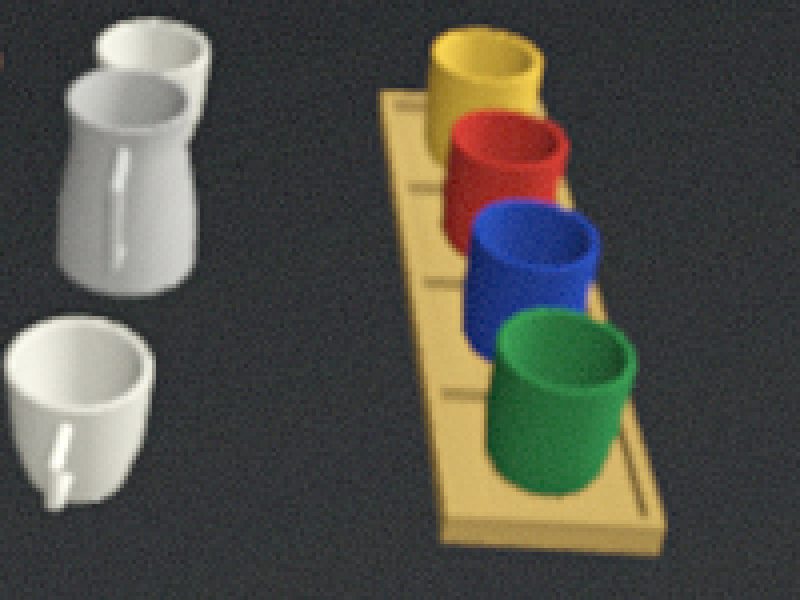

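Both views show green, blue, red, yellow from far to near, upright and within about 3 mm of the compartment centres where I could measure (green, blue, red). Yellow also looks centred, and the jug has not moved.

```bash
python3 -c "from rig import order;print(order.job_done())"
```

```text
the job is handed in; nothing more can be done
None
```

The job is handed in: from far to near the tray now holds green, blue, red and yellow, each cup standing upright in its own compartment, and the jug stands where it was; no verdict came back.

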